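# Turn down and uncover the wax pot

## Task

Get the wax pot ready for cleaning: first slide its heat control down to the green standby marker, then take the flat lid off the pot and lay it right way up on the cork mat, wholly on the mat. The lid has no knob, so get it up by its overhanging rim; never let it drop or slam, leave the slider at the marker, and do not disturb the other things on the bench.

Things in the scene. Friction and masses are not known exactly. Their poses are not given: they have to be found in the camera images.
- pot: Fixed wax-pot unit, sizes in mm. Origin: on the bench on the axis of the blue round pot; z up, x away from the operator, y to the control panel. Pot: outer radius 52, inner radius 47, rim 100 above the bench, empty, 70 deep. Grey panel (180 along x, 90 along y, top at 30) joined to it, centred 125 from the pot axis along +y.
- lid: Loose flat aluminium lid, about 0.3 kg, no knob, sizes in mm: disc of radius 72, 6 thick (7 to 13 above the origin); under it a plug of radius 43, 7 deep, loose in the pot's mouth. Origin: centre of the plug's underside, z up through the top face. At first the origin is 93 above the bench, and the disc lies on the rim and overhangs the pot wall by 20 all round.
- heat (a joint): Heat slider of the control panel, travel 0 to 0.100 m, growing along the pot's +x (away from the operator). Stays where it is left; friction about 1.5 N. (Sizes in mm.)
- heat_top (a point): Centre of the top face of the black slider grip: 20 along the slide, 28 across, 40 high, its top 84.5 above the bench, standing on an aluminium track (40 wide, 150 long, top 44 above the bench). (Sizes in mm.)
- mark: Small green standby marker lying on the panel beside the track (on the side away from the pot), 7 along the slide, 18 across, 3 high. Origin: its centre, underneath; axes parallel to the pot's. The slider is at the marker when both have the same x in the pot's frame. (Sizes in mm.)
- mat: Fixed square cork mat, 220 x 220, 6 thick. Origin: centre of its underside, on the bench; axes along its sides. (Sizes in mm.)
- bottle: Clear glass bottle with a red cap, radius 27, 120 high; origin: centre of its foot. (Sizes in mm.)
- jar: White plastic jar, radius 32, 60 high; origin: centre of its foot. (Sizes in mm.)
- bowl: Green mixing bowl, rim radius 60, 60 high; origin: centre of its foot. (Sizes in mm.)
- cast: Plaster dental cast, 60 x 70, 35 high; origin: centre of its underside. (Sizes in mm.)
- brush: Bench brush with a wooden handle, 170 long along its x, 42 wide, 20 high, lying on the bench; origin: its middle, underneath. (Sizes in mm.)
- burner: Brass spirit burner, radius 36, 95 high; origin: centre of its foot. (Sizes in mm.)
There are look-alikes about, which are no part of the job. Of the things like the lid, leave any that is orange; of the rest the larger one is meant.

How it is judged:
By the outcome, as a careful person would: the job done as asked, in the order asked, and still so for the second after the job is handed in, with the robot touching nothing.
It also fails if it takes over 64 s, if anything falls off the work surface, if the arm or the gripper's body presses on something with over 40 N, if the wrist force passes 120 N, or if a joint passes its speed limit or range.

## Robot

A 6-joint arm with a two-finger parallel gripper is mounted at the origin on the work surface. World frame = base frame: x ahead of the robot, y to its left, z up, the work surface at z = 0. Lengths are in mm, angles in degrees, forces in N, time in s.
With the tool pointing down it reaches from about 350 to 850 mm from the base axis. Payload 8.1 kg.
Tool frame: the origin (TCP) lies midway between the tips of the shut fingers; the grasp point (between the pads) lies 19 mm behind it (r.pinch_z is the distance from the TCP to the grasp point, in mm); z points along the fingers, y is the line along which they close (so a half turn about z gives the same grasp; the last joint's range is limited). The gripper opens to 85 mm and grips with 20 to 120 N. Pads are 22 mm wide; open, the fingers measure 114 mm over their backs; the gripper's body (76 mm by 85 mm) begins 54 mm behind the grasp point. The pads swing forward as they close: fully open they stand 13 mm farther back than shut.
Start: joints at [-75.138, 7.471, 85.268, -0, 87.261, -4.893], TCP at [202.825, -564.683, 231.292] pointing down, gripper open.
Joint ranges: [-169.43, 169.43], [-51.17, 129.36], [1.28, 143.12], [-76.62, 256.62], [0, 156.53], [-152.29, 152.29]. Speed limits (degrees/s): [136.94, 136.94, 159.86, 180, 180, 180].

## Interface

Orientations are given as [roll, pitch, yaw] about the fixed x, y, z axes, in that order (R = Rz(yaw) Ry(pitch) Rx(roll)).
In Python, from bench import sensors, optics, job, r gives the robot as it stands.
- The arm moves only by the tool play_rows, never from a script. Its argument "motion" is a list that holds one entry, the list of rows, each a list of 6 numbers: the shift along the tool's x, y, z in cm, then the turn, a rotation vector about the tool's x, y, z in degrees. In form: [[[x, y, z, ax, ay, az], ...]]. A call has 1 to 5 rows; each row is the pose to reach, as a shift and turn from the pose commanded when the call began, along the tool's axes at that moment; what a row does not reach only later rows make up. A row lasts 1/10 s, in which the tool goes at most 50 mm and 8.59 degrees, less where a joint would pass 70% of its speed; a pose out of reach is approached as far as the arm can. A call with a gripper value outside its range is refused whole. "jaw" is the opening, from 0 (shut) to 1 (fully open), set as the call begins (left out, the last holds). The fingers move at their own pace and stop on an object; "squeeze" is the grip in N (left out, the last holds). Time passes only in rows, so rows that repeat a pose let the fingers close. It gives the time, the measured TCP pose, the force, the opening and the grip force at its end, in the units of the state.
- sensors.sense(): the state, without advancing time (a new reading comes with each control period).
- optics.snapshot(name): name is "side" or "top"; returns a dict with "pixels" (420x560x3 uint8, red, green, blue), "mtx" (3x3 intrinsics, pixels), "R" (3x3) and "t" (3): a world point X has camera coordinates R X + t. Camera axes: x right, y down, z forward; pixel columns grow to the right and rows downward; lengths in mm; the calibration is good to about 2 mm. A picture is of the moment at which its call begins. There is no depth.
- job.hand_in(): hands the job in; it is judged then, once.
The state is a dict: "time": time; "joint_pos": joint angles; "qd": joint speeds; "joint_efforts": joint torques, N m; "tool_pos": TCP position; "tcp_rot": TCP orientation; "ft_force": force on the tool from outside, world axes, zero at the start; "wrist_torque": the same for the moment, N m; "finger_gap": finger opening in mm; "grip_force": force on a finger pad.
Only numpy, scipy, OpenCV 4.12 (cv2) and the standard library are available. Lean on these libraries where they do the work, as an engineer would, in place of code of your own. Each camera call takes 0.05 s, during which the arm holds its last target. There are 200 camera calls.

## Working session

There is one attempt and no reset: what is moved stays moved. The work goes in short steps, Python scripts to look and compute and a tool call to move; the robot and the scene stay as the last step left them, time stands still between calls to the robot, and variables do not carry over. Pictures are saved under pics/ and viewed, at most 10 in all, crops included, and the job is handed in when it is done.

Besides the shell and the picture viewer there is one more tool, called after "Call:" as a command line: name --argument value ..., lists and objects as JSON in quotes. play_rows: Moves the arm, as the interface text tells. Its arguments: {"type":"object","properties":{"motion":{"type":"array","items":{"type":"array","items":{"type":"array","items":{"type":"number"}}}},"jaw":{"type":"number"},"squeeze":{"type":"number"}},"required":["motion"]}

```bash
mkdir -p pics; ls; python3 - <<'E'
from bench import sensors, optics, job, r
import cv2
for n in("side","top"):
    s=optics.snapshot(n); cv2.imwrite(f"pics/{n}0.png",s["pixels"][:,:,::-1]); print(n,s["mtx"],s["R"],s["t"])
print(sensors.sense()); print([a for a in dir(r) if a[0]!='_'])
E
```

```text
pics
side [[489.78433731   0.         280.93195024]
 [  0.         489.78433731 210.77491388]
 [  0.           0.           1.        ]] [[ 0.97353663 -0.22746024  0.02209674]
 [-0.10323101 -0.52396457 -0.84546111]
 [ 0.2038867   0.82080629 -0.53357965]] [-523.58735472  145.03070111  971.6418346 ]
top [[461.69733505   0.         277.14944616]
 [  0.         461.69733505 206.04240416]
 [  0.           0.           1.        ]] [[ 0.0233979  -0.99970767  0.00609132]
 [-0.98191026 -0.02412566 -0.18780361]
 [ 0.18789567 -0.00158692 -0.98218771]] [  21.93568559  584.33717847 1177.63149415]
{'time': 0.1, 'joint_pos': array([-7.51387498e+01,  7.51041670e+00,  8.53234643e+01, -5.47744968e-04,
        8.72630794e+01, -4.89160211e+00]), 'qd': array([-0.1128725 , -0.07473179, -0.07271318,  0.04434732,  0.02742635,
       -0.01613751]), 'joint_efforts': array([ 4.50424131e-04, -5.70948279e+01, -5.01942122e+01, -2.35873113e-04,
        8.11836304e-03,  7.54826874e-05]), 'tool_pos': array([ 202.68003956, -564.19330482,  230.34907607]), 'tcp_rot': array([-1.79903346e+02, -7.72281083e-03,  1.97528725e+01]), 'ft_force': array([-0.46863911,  0.12589118,  0.37309735]), 'wrist_torque': array([-0.03381144,  0.03165647,  0.03776622]), 'grip_force': 0.0, 'finger_gap': 85.50810376549877}
['PlanningError', 'pinch_z']
```

View pics/top0.png

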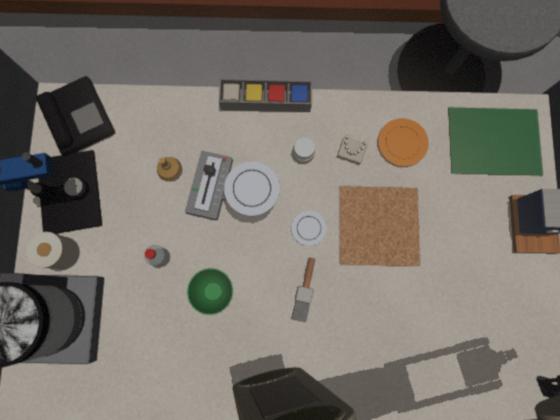

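View pics/side0.png

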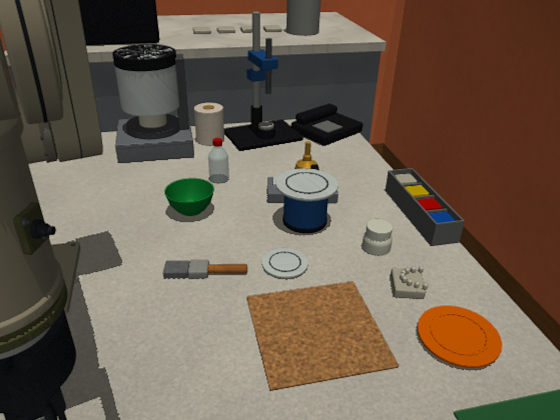

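The top view shows the lid on the pot at about (252,188), the panel around (209,186) with the black grip near (209,170), and the mat around (379,226). A smaller silver lid lies at (309,228), with the brush at (304,290). I'll enlarge the pot area.

```bash
cat > h.py <<'E'
import numpy as np, cv2
from bench import sensors, optics, job, r
def ray(s,u,v,z):
    d=s["R"].T@np.linalg.solve(s["mtx"],[u,v,1]); c=-s["R"].T@s["t"]
    return c+d*(z-c[2])/d[2]
def proj(s,X):
    p=s["mtx"]@(s["R"]@np.asarray(X,float)+s["t"]); return p[:2]/p[2]
def crop(s,x0,y0,w,h,k,f):
    cv2.imwrite(f,cv2.resize(s["pixels"][y0:y0+h,x0:x0+w,::-1],None,fx=k,fy=k,interpolation=cv2.INTER_CUBIC))
E
python3 - <<'E'
from h import *
s=optics.snapshot("top")
crop(s,180,145,110,85,7,"pics/c1.png")
for p in[(341,187),(419,188),(420,265),(339,264)]: print(ray(s,*p,6))
print("lid",ray(s,252,188,106))
E
```

```text
[ 651.81142608 -141.83257243    6.        ]
[ 654.3685345  -360.77551501    6.        ]
[ 439.5067289  -356.11352176    6.        ]
[ 436.96833071 -135.84128542    6.        ]
lid [619.67608907 101.92030788 106.        ]
```

View pics/c1.png

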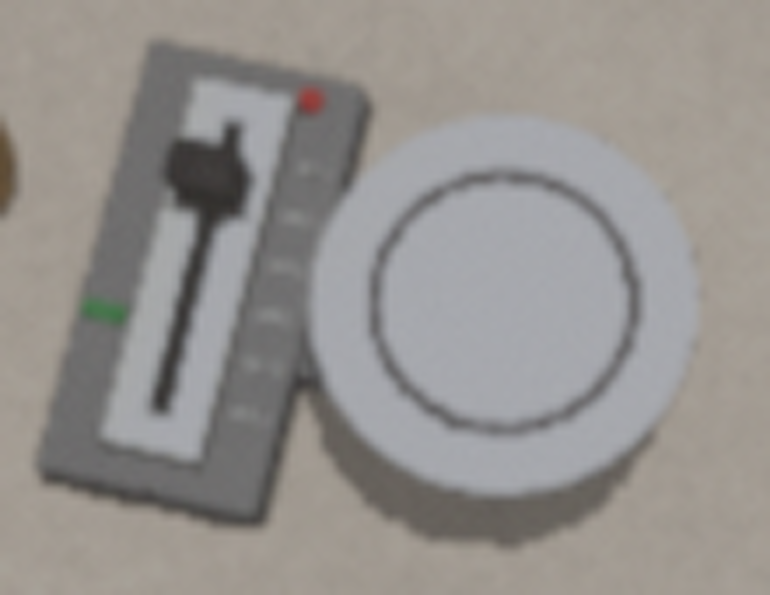

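The crop shows the lid centred at (504,303), the panel corners at (155,42), (40,475) and (262,522), and the green marker at (103,311). The grip is at about (207,172) and the track corners are at (195,80), (296,95), (203,463) and (103,440).

```bash
cat > fit.py <<'E'
from h import *
from scipy.optimize import least_squares
s=optics.snapshot("top")
C=lambda x,y:np.array([180+(x+.5)/7-.5,145+(y+.5)/7-.5])
obs=[((0,0,106),C(504,304)),((90,170,30),C(153,40)),((-90,170,30),C(38,472)),((-90,80,30),C(264,522)),
]
def W(p,X):
    c,sn=np.cos(p[2]),np.sin(p[2]); return np.array([p[0]+c*X[0]-sn*X[1],p[1]+sn*X[0]+c*X[1],X[2]])
f=lambda p:np.concatenate([proj(s,W(p,X))-o for X,o in obs])
q=least_squares(f,[620,102,-.2]); p=q.x
print(p[:2],np.degrees(p[2]),q.fun.round(1))
def inv(u,z):
    X=ray(s,*u,z); c,sn=np.cos(p[2]),np.sin(p[2]); d=X[:2]-p[:2]; return (c*d[0]+sn*d[1],-sn*d[0]+c*d[1])
if __name__=="__main__":
    print("mark",inv(C(103,311),32))
    for a in[(195,80),(296,95),(203,463),(103,440)]: print("track",inv(C(*a),44))
    print("slot",inv(C(232,127),44),inv(C(160,408),44))
    im=cv2.resize(s["pixels"][145:230,180:290,::-1],None,fx=7,fy=7,interpolation=cv2.INTER_CUBIC)
    def dr(X,col):
        u=proj(s,W(p,X)); cv2.circle(im,tuple(int(v) for v in ((u-[180,145]+.5)*7-.5)),2,col,-1)
    yc=inv(C(196,267),44)[1]; print(yc)
    for sx in (40,50):
      for dx in(-10,10):
        for dy in(-14,14): dr((sx+dx,yc+dy,84.5),(0,0,255) if sx==40 else (0,255,255))
    for sx in (-90,90):
        for y in(80,170): dr((sx,y,30),(255,0,0))
    for a in np.linspace(0,6.28,40): dr((72*np.cos(a),72*np.sin(a),106),(255,0,255))
    cv2.imwrite("pics/c2.png",im)
E
python3 fit.py
```

```text
[620.2247614  101.80330447] -11.363653457927526 [ 0.5 -0.2 -0.  -0.2 -0.2  0.1 -0.3  0.2]
mark (np.float64(-22.32045812638908), np.float64(160.7867183139965))
track (np.float64(73.52162290994292), np.float64(146.4126652120896))
track (np.float64(76.37128866168379), np.float64(106.27350406166454))
track (np.float64(-73.98023630012376), np.float64(105.57342260268709))
track (np.float64(-73.75894015248912), np.float64(145.24914946564104))
slot (np.float64(58.17951860977068), np.float64(127.55380632539172)) (np.float64(-56.77029213313158), np.float64(127.03090797779535))
127.339561719545
```

View pics/c2.png

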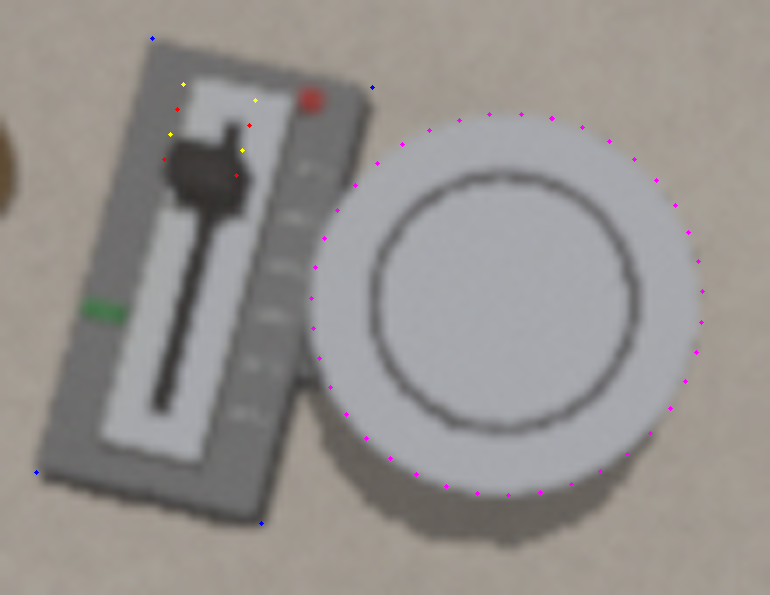

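```bash
cat >> h.py <<'E'
from scipy.spatial.transform import Rotation as Ro
def delta(pos,R):
    "shift (cm) and rotvec (deg) in present tool axes to reach pos, R"
    q=sensors.sense(); R0=Ro.from_euler("xyz",q["tcp_rot"],degrees=True)
    R=R if isinstance(R,Ro) else Ro.from_euler("xyz",R,degrees=True)
    print("delta",(R0.inv().apply(np.asarray(pos,float)-q["tool_pos"])/10).round(2),(R0.inv()*R).as_rotvec(degrees=True).round(1))
    print("at",q["time"],q["tool_pos"].round(1),q["tcp_rot"].round(1),"J",q["joint_pos"].round(1),"F",q["ft_force"].round(1),"gap",round(q["finger_gap"],1),q["grip_force"])
POT=np.array([620.2,101.8]); YAW=np.radians(-11.36)
def W(x,y,z):
    c,s=np.cos(YAW),np.sin(YAW); return np.array([POT[0]+c*x-s*y,POT[1]+s*x+c*y,z])
E
python3 - <<'E'
from h import *
print(W(28,126,0),W(-22.3,126,0))
delta(W(28,126,150),[180,0,78.64])
E
```

```text
[672.47003961 219.8162826    0.        ] [623.15547061 229.72402117   0.        ]
delta [ 70.71 -57.92   8.14] [ -0.1  -0.  -58.9]
at 0.2 [ 202.7 -564.4  230.6] [-179.9   -0.    19.8] J [-75.1   7.5  85.3  -0.   87.3  -4.9] F [-0.  -0.1 -0.2] gap 85.5 0.0
```

Call:
play_rows --motion '[[[17.7,-14.5,0,0,0,-15],[17.7,-14.5,0,0,0,-15],[17.7,-14.5,0,0,0,-15],[17.7,-14.5,0,0,0,-15],[17.7,-14.5,0,0,0,-15]]]' --jaw 0.7

```text
time: 0.7
tool_pos: [321.7, -365.5, 231.2]
tcp_rot: [-180.0, -0.0, 34.8]
ft_force: [-0.7, -1.0, 0.4]
finger_gap: 59.8
grip_force: 0.0
```

```bash
python3 -c "
from h import *
delta(W(28,126,150),[180,0,78.64])"
```

```text
delta [ 62.23 -27.99   8.18] [ -0.   -0.1 -43.8]
at 0.7 [ 321.7 -365.5  231.2] [-180.    -0.    34.8] J [-54.7 -10.3 102.8   0.   87.6   0.4] F [-0.7 -1.   0.4] gap 59.8 0.0
```

Call:
play_rows --motion '[[[22,-10,0,0,0,-20],[22,-10,0,0,0,-20],[22,-10,0,0,0,-20],[22,-10,0,0,0,-20],[22,-10,0,0,0,-20]]]'

```text
time: 1.2
tool_pos: [445.0, -158.4, 231.4]
tcp_rot: [180.0, -0.0, 54.8]
ft_force: [0.4, 0.3, -0.9]
finger_gap: 59.8
grip_force: 0.0
```

```bash
python3 -c "
from h import *
delta(W(28,126,150),[180,0,78.64])"
```

```text
delta [44.02 -3.21  8.16] [  0.   -0.  -23.8]
at 1.2 [ 445.  -158.4  231.4] [180.   -0.   54.8] J [-25.8 -12.7 104.9   0.   87.9   9.4] F [ 0.4  0.3 -0.9] gap 59.8 0.0
```

Call:
play_rows --motion '[[[24,-1.6,0,0,0,-23.8],[24,-1.6,0,0,0,-23.8],[24,-1.6,0,0,0,-23.8],[24,-1.6,0,0,0,-23.8],[24,-1.6,0,0,0,-23.8]]]'

```text
time: 1.7
tool_pos: [570.4, 47.1, 231.1]
tcp_rot: [-180.0, -0.0, 78.6]
ft_force: [1.0, -0.9, 0.7]
finger_gap: 59.6
grip_force: 0.0
```

```bash
python3 -c "
from h import *
delta(W(28,126,150),[180,0,78.64])"
```

```text
delta [18.94  6.61  8.12] [-0. -0. -0.]
at 1.7 [570.4  47.1 231.1] [-180.    -0.    78.6] J [-0.4  3.2 89.8  0.  87.  10.9] F [ 1.  -0.9  0.7] gap 59.6 0.0
```

Call:
play_rows --motion '[[[18.94,6.61,4,0,0,0],[18.94,6.61,4,0,0,0],[18.94,6.61,4,0,0,0],[18.94,6.61,4,0,0,0],[18.94,6.61,8,0,0,0]]]'

```text
time: 2.2
tool_pos: [676.5, 223.2, 155.6]
tcp_rot: [179.5, -0.3, 78.8]
ft_force: [1.7, -0.9, 0.2]
finger_gap: 59.6
grip_force: 0.0
```

```bash
python3 - <<'E'
from h import *
delta(W(28,126,58),[180,0,78.64])
s=optics.snapshot("side"); crop(s,230,140,130,100,6,"pics/s1.png")
E
```

```text
delta [-0.47 -0.41  9.75] [ 0.5 -0.3  0.1]
at 2.2 [676.5 223.2 155.6] [179.5  -0.3  78.8] J [14.1 26.5 70.4  0.1 82.5 25.3] F [ 1.7 -0.9  0.2] gap 59.6 0.0
```

View pics/s1.png

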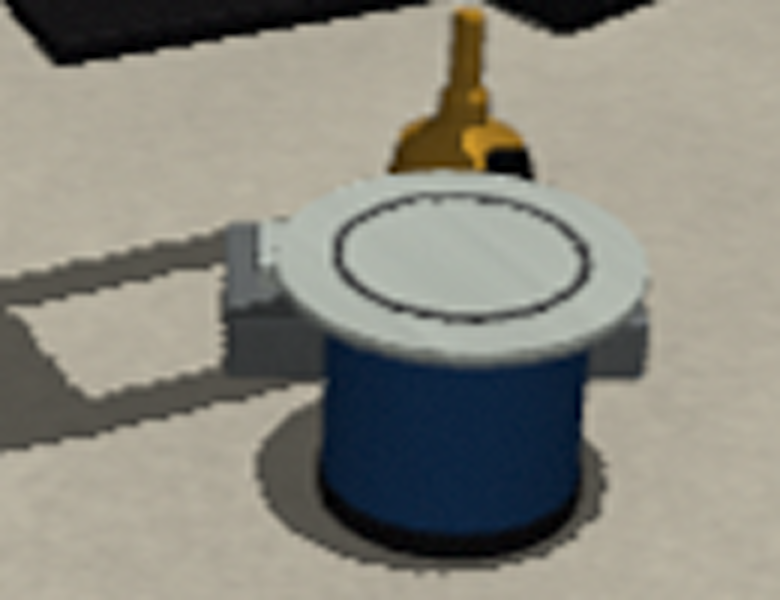

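The side view shows the pot with its lid seated flat, centred around (460,260) in the crop. The burner sits just behind it with the black grip top at (508,163), and the gripper is above the crop. I'm descending.

Call:
play_rows --motion '[[[-0.47,-0.41,4,0.5,-0.3,0],[-0.47,-0.41,7,0.5,-0.3,0],[-0.47,-0.41,9.75,0.5,-0.3,0],[-0.47,-0.41,9.75,0.5,-0.3,0],[-0.47,-0.41,9.75,0.5,-0.3,0]]]'

```text
time: 2.75
tool_pos: [666.4, 212.6, 53.8]
tcp_rot: [-179.4, 0.3, 78.5]
ft_force: [0.2, 0.7, 0.3]
finger_gap: 59.8
grip_force: 0.0
```

Call:
play_rows --motion '[[[0,0,0,0,0,0],[0,0,0,0,0,0],[0,0,0,0,0,0],[0,0,0,0,0,0],[0,0,0,0,0,0]]]' --jaw 0 --squeeze 20

```text
time: 3.25
tool_pos: [668.7, 213.4, 56.5]
tcp_rot: [-179.7, 0.2, 78.6]
ft_force: [0.3, -0.6, 6.6]
finger_gap: 19.4
grip_force: 24.5
```

```bash
cat >> h.py <<'E'
def potx(): 
    d=sensors.sense()["tool_pos"][:2]-POT; c,s=np.cos(YAW),np.sin(YAW); return c*d[0]+s*d[1],-s*d[0]+c*d[1]
E
python3 - <<'E'
from h import *
delta(W(-22.3,126,58),[180,0,78.64]); print(potx())
s=optics.snapshot("top"); crop(s,165,145,110,85,7,"pics/c3.png")
E
```

```text
delta [ 0.7  -4.79 -0.13] [-0.3  0.2 -0.1]
at 3.25 [668.7 213.4  56.5] [-179.7    0.2   78.6] J [13.6 30.7 75.6 -0.1 74.1 25. ] F [ 0.3 -0.6  6.6] gap 19.4 24.50365036725998
(np.float64(25.5929283808314), np.float64(118.95824607164371))
```

View pics/c3.png

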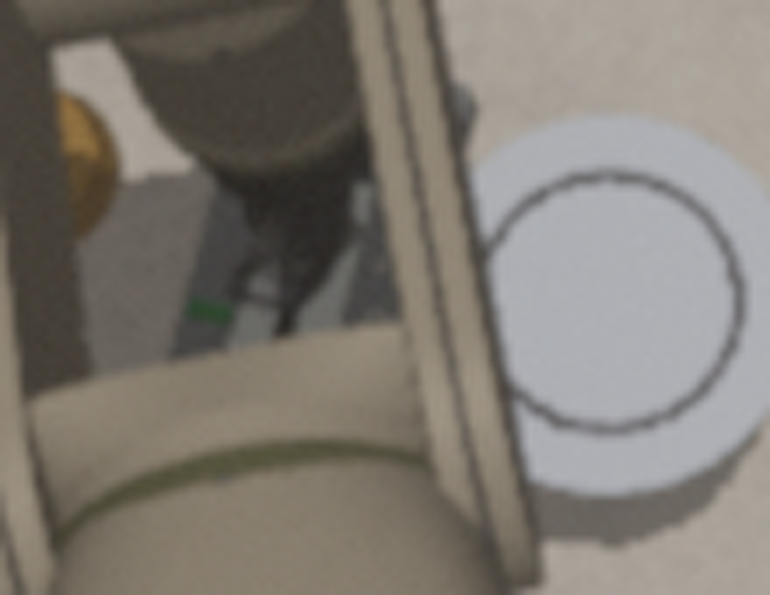

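The arm blocks most of the view, but the gap reads 19.4 mm with 24 N of grip, so the grip is held. I'm sliding it 48 mm toward −x.

Call:
play_rows --motion '[[[0,-1,0,0,0,0],[0,-2,0,0,0,0],[0,-3,0,0,0,0],[0,-4,0,0,0,0],[0,-4.79,0,0,0,0]]]'

```text
time: 3.8
tool_pos: [621.0, 223.2, 56.5]
tcp_rot: [-179.7, 0.2, 78.6]
ft_force: [2.6, 0.0, 6.3]
finger_gap: 19.7
grip_force: 24.4
```

Call:
play_rows --motion '[[[0,0,0,0,0,0],[0,0,0,0,0,0],[0,0,0,0,0,0],[0,0,0,0,0,0],[0,0,0,0,0,0]]]'

```text
time: 4.3
tool_pos: [620.8, 223.2, 56.4]
tcp_rot: [-179.6, 0.2, 78.6]
ft_force: [-1.0, -0.4, 8.7]
finger_gap: 19.5
grip_force: 24.8
```

```bash
python3 -c "
from h import *
delta(W(-22.3,126,58),[180,0,78.64]); print(potx())"
```

```text
delta [ 0.68  0.1  -0.16] [-0.4  0.2 -0.1]
at 4.3 [620.8 223.2  56.4] [-179.6    0.2   78.6] J [15.3 24.7 83.6 -0.  72.1 26.8] F [-1.  -0.4  8.7] gap 19.5 24.75412219762802
(np.float64(-23.281560594238712), np.float64(119.17579732041007))
```

Call:
play_rows --motion '[[[0,0.1,0,0,0,0],[0,0.1,0,0,0,0],[0,0.1,0,0,0,0],[0,0.1,0,0,0,0],[0,0.1,0,0,0,0]]]'

```text
time: 4.8
tool_pos: [621.9, 223.0, 56.4]
tcp_rot: [-179.6, 0.2, 78.6]
ft_force: [-0.5, -0.4, 8.2]
finger_gap: 19.6
grip_force: 24.7
```

Call:
play_rows --motion '[[[0,0,0,0,0,0],[0,0,0,0,0,0],[0,0,0,0,0,0],[0,0,-4,0,0,0],[0,0,-9,0,0,0]]]' --jaw 0.6

```text
time: 5.3
tool_pos: [618.9, 222.0, 140.8]
tcp_rot: [-179.1, 0.5, 78.6]
ft_force: [0.9, 0.0, 0.8]
finger_gap: 51.1
grip_force: 0.0
```

Call:
play_rows --motion '[[[0,0,-5,0,0,0],[0,0,-10,0,0,0],[-5,0,-14,0,0,0],[-10,0,-14,0,0,0],[-15,0,-14,0,0,0]]]'

```text
time: 5.8
tool_pos: [596.1, 86.7, 287.1]
tcp_rot: [-179.7, 0.2, 78.7]
ft_force: [0.5, -1.0, -0.6]
finger_gap: 51.4
grip_force: 0.0
```

Call:
play_rows --motion '[[[-5,0,0,0,0,0],[-10,0,0,0,0,0],[-15,0,0,0,0,0],[-20,0,0,0,0,0],[-20,0,0,0,0,0]]]'

```text
time: 6.3
tool_pos: [554.5, -114.3, 285.4]
tcp_rot: [-179.5, 0.4, 78.2]
ft_force: [-0.0, -0.5, -0.1]
finger_gap: 51.4
grip_force: 0.0
```

```bash
python3 - <<'E'
from h import *
delta([600,-200,280],[180,0,78.64])
s=optics.snapshot("top")
A=cv2.resize(s["pixels"][150:220,180:240,::-1],None,fx=9,fy=9,interpolation=cv2.INTER_CUBIC)
def dr(X,col):
    u=proj(s,X); cv2.circle(A,tuple(int(v) for v in ((u-[180,150]+.5)*9-.5)),2,col,-1)
for x in(-32.3,-12.3):
    for y in(112,140): dr(W(x,y,84.5),(0,0,255))
for x in(-25.8,-18.8):
    for y in(152,170): dr(W(x,y,33),(255,0,255))
cv2.imwrite("pics/c4.png",A)
E
```

```text
delta [-7.45  6.22  0.54] [-0.5  0.4 -0.5]
at 6.3 [ 554.5 -114.3  285.4] [-179.5    0.4   78.2] J [-16.5   1.8  85.6  -0.5  93.1  -4.7] F [-0.  -0.5 -0.1] gap 51.4 0.0
```

View pics/c4.png

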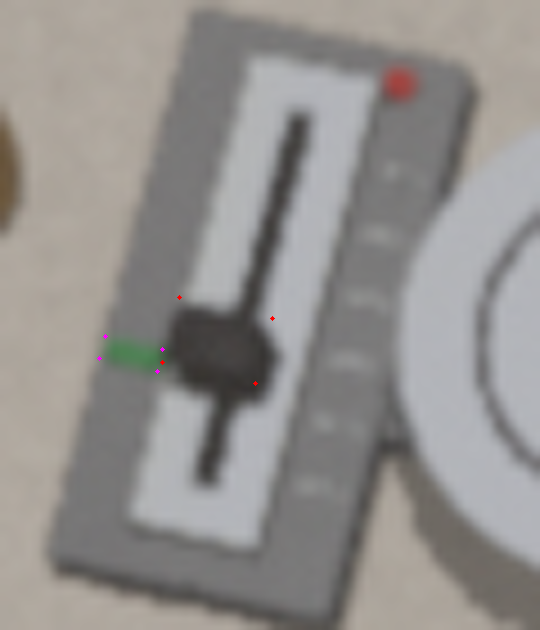

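The marker is at (132,355) and the grip is roughly level with it at (222,350). The red prediction sits about 10 px above the visible edge, so I'll measure both with subpixel fits.

```bash
cat > meas.py <<'E'
from h import *
from scipy.optimize import minimize
def render(s,pts_list,K=8,win=(180,150,60,75)):
    x0,y0,w,h=win; m=np.zeros((h*K,w*K),np.uint8)
    for P in pts_list:
        u=np.array([(proj(s,p)-[x0,y0]+.5)*K for p in P],np.float32); cv2.fillPoly(m,[cv2.convexHull(u).astype(int)],255)
    return cv2.resize(m,(w,h),interpolation=cv2.INTER_AREA)/255.
def box(x,y,hx,hy,z0,z1): return [W(x+a,y+b,z) for a in(-hx,hx) for b in(-hy,hy) for z in(z0,z1)]
def meas(s,img,g0):
    a=img[150:225,180:240].astype(float)
    dark=np.clip((140-a.mean(2))/(140-50),0,1); green=np.clip((a[:,:,1]-a[:,:,0])/60,0,1)
    out=[]
    blur=lambda m:cv2.GaussianBlur(m,(0,0),.7)
    def cost(p):
        m=blur(render(s,[box(p[0],p[1],10,14,44.5,84.5)])); roi=cv2.dilate(render(s,[box(g0,126,10,14,44.5,84.5)]),np.ones((7,7)))>0.3
        slot=blur(render(s,[box(0,126,57,3,44,44.2)]))
        return (((np.maximum(m,.75*slot)-dark)**2)*roi).sum()
    b=min(((cost((x,y)),x,y) for x in np.arange(g0-8,g0+8,.5) for y in np.arange(122,131,1)))
    ys,xs=np.mgrid[150:225,180:240]; wt=green*(green>.2)
    u=((xs*wt).sum()/wt.sum(),(ys*wt).sum()/wt.sum()); X=ray(s,*u,32.5)-np.r_[POT,0]
    c,sn=np.cos(YAW),np.sin(YAW)
    print("grip",b,"mark",c*X[0]+sn*X[1],-sn*X[0]+c*X[1],"greenmax",green.max())
if __name__=="__main__":
    s=optics.snapshot("top")
    meas(s,cv2.imread("pics/top0.png")[:,:,::-1],27); meas(s,s["pixels"],-23)
E
python3 meas.py
```

```text
grip (np.float64(14.907144711558058), np.float64(31.0), np.int64(129)) mark -21.971627474197998 160.51557786600952 greenmax 0.7833333333333333
grip (np.float64(13.809139990404187), np.float64(-23.0), np.int64(130)) mark -21.98738002651447 160.03583286583554 greenmax 0.8166666666666667
```

The slider reads −22.3 by the tool position and −23 by the camera, with the marker at −22.0, so they agree within about 1 mm. Next is the lid. I'll check the wrist kinematics first.

```bash
python3 - <<'E'
from h import *
q=sensors.sense(); J=q["joint_pos"]; R=Ro.from_euler("xyz",q["tcp_rot"],degrees=True)
E=lambda a,t:Ro.from_euler(a,t,degrees=True)
print(J)
for sg in(1,-1):
    M=E("z",J[0])*E("y",J[1]+J[2])*E("z",sg*J[3])*E("y",J[4])*E("z",J[5]+90)
    print(sg,np.degrees((M.inv()*R).magnitude()))
    for J4,J5 in((90,90),(180,40)):
        M=E("z",0)*E("y",130)*E("z",sg*J4)*E("y",J5); print(J4,J5,"tool z",M.apply([0,0,1]).round(2))
E
```

```text
[-16.14295157   1.83320424  85.60895557  -0.31718584  93.06455965
  -4.54416049]
1 1.9851513324217027e-14
90 90 tool z [-0.  1. -0.]
180 40 tool z [1. 0. 0.]
-1 0.6343716884826117
90 90 tool z [-0. -1. -0.]
180 40 tool z [ 1. -0.  0.]
```

```bash
cat > kin.py <<'E'
from h import *
from scipy.optimize import least_squares
E_=lambda a,t:Ro.from_euler(a,t,degrees=True)
S=[([7.5,85.3],(202.7,-564.4,230.6)),([-10.3,102.8],(321.7,-365.5,231.2)),([-12.7,104.9],(445,-158.4,231.4)),([3.2,89.8],(570.4,47.1,231.1)),
([26.5,70.4],(676.5,223.2,155.6)),([30.7,75.6],(668.7,213.4,56.5)),([24.7,83.6],(620.8,223.2,56.4)),([1.8,85.6],(554.5,-114.3,285.4))]
def rz(p,j2,j3):
    a,h,L2,L3,f=p; A=np.radians(j2); B=np.radians(j2+j3)+f
    return np.array([a+L2*np.sin(A)+L3*np.sin(B),h+L2*np.cos(A)+L3*np.cos(B)])
P=least_squares(lambda p:np.concatenate([rz(p,*j)-[np.hypot(*t[:2]),t[2]] for j,t in S]+[[p[0]*.01]]),[0,150,400,400,0]).x
def ik(pos,R,d):
    w=np.asarray(pos,float)-d*R.apply([0,0,1]); j1=np.degrees(np.arctan2(w[1],w[0]))
    g=lambda q:rz(P,*q)+[0,d]-[np.hypot(*w[:2]),w[2]]
    s=least_squares(g,[20,80],bounds=([-51,1.3],[129,143])); j2,j3=s.x
    z=(E_("y",j2+j3).inv()*E_("z",j1).inv()*R).as_euler("ZYZ",degrees=True)
    j6=(z[2]-90+180)%360-180; j4=(z[0]+76.7)%360-76.7
    return np.round([j1,j2,j3,j4,z[1],j6],0),np.abs(s.fun).max().round(1)
def Rt(yaw,pitch,flip):
    "tool z along heading yaw, pitched down by pitch; tool y up (flip=-1: down)"
    z=E_("z",yaw).apply([np.cos(np.radians(pitch)),0,-np.sin(np.radians(pitch))])
    y=flip*E_("z",yaw).apply([np.sin(np.radians(pitch)),0,np.cos(np.radians(pitch))])
    return Ro.from_matrix(np.column_stack([np.cross(y,z),y,z]))
if __name__=="__main__":
    print(P.round(1))
    for d in(200,280):
      for yaw in(90,60,30):
        for fl in(1,-1):
          for c,pt in(([620,102,103],0),([545,-249,16],14)):
            R=Rt(yaw,pt,fl); zz=R.apply([0,0,1]); pos=np.array(c)-55*zz
            print(d,yaw,fl,pt,*ik(pos,R,d))
E
python3 kin.py
```

```text
[ 1.200e+00 -4.090e+01  3.702e+02  5.586e+02  1.000e-01]
200 90 1 0 [ -14.   35.   88.   82.  102. -124.] 0.0
200 90 1 14 [ -42.   49.   69.   54.  117. -133.] 0.0
200 90 -1 0 [-14.  35.  88.  82. 102.  56.] 0.0
200 90 -1 14 [-42.  49.  69.  54. 117.  47.] 0.0
200 60 1 0 [ -14.   19.  110.  101.   77. -131.] 0.0
200 60 1 14 [ -48.   36.   90.   68.   96. -129.] 0.0
200 60 -1 0 [-14.  19. 110. 101.  77.  49.] 0.0
200 60 -1 14 [-48.  36.  90.  68.  96.  51.] 0.0
200 30 1 0 [  -4.    6.  127.  135.   52. -149.] 0.0
200 30 1 14 [ -48.   21.  111.   87.   72. -131.] 0.0
200 30 -1 0 [ -4.   6. 127. 135.  52.  31.] 0.0
200 30 -1 14 [-48.  21. 111.  87.  72.  49.] 0.0
280 90 1 0 [ -21.   46.   82.   77.  106. -130.] 0.0
280 90 1 14 [ -46.   62.   55.   51.  121. -134.] 0.0
280 90 -1 0 [-21.  46.  82.  77. 106.  50.] 0.0
280 90 -1 14 [-46.  62.  55.  51. 121.  46.] 0.0
280 60 1 0 [ -23.   28.  111.   96.   85. -139.] 0.0
280 60 1 14 [ -54.   46.   83.   64.   99. -134.] 0.0
280 60 -1 0 [-23.  28. 111.  96.  85.  41.] 0.0
280 60 -1 14 [-54.  46.  83.  64.  99.  46.] 0.0
280 30 1 0 [ -11.   13.  133.  133.   65. -156.] 0.0
280 30 1 14 [ -57.   29.  111.   83.   78. -138.] 0.0
280 30 -1 0 [-11.  13. 133. 133.  65.  24.] 0.0
280 30 -1 14 [-57.  29. 111.  83.  78.  42.] 0.0
```

```bash
python3 - <<'E'
from kin import *
from scipy.spatial.transform import Slerp
q=sensors.sense(); R0=Ro.from_euler("xyz",q["tcp_rot"],degrees=True); R1=Rt(60,0,-1)
delta([540,-120,300],R1)
sl=Slerp([0,1],Ro.concatenate([R0,R1]))
for t in np.linspace(0,1,7): print(ik([540,-120,300],sl(t),250))
E
```

```text
delta [-1.34 -1.33 -1.44] [59.5 83.1 82. ]
at 6.4 [ 555.6 -109.6  285.4] [-179.5    0.3   78.4] J [-16.1   1.8  85.6  -0.3  93.1  -4.5] F [ 0.3 -0.3 -0.7] gap 51.0 0.0
(array([-12.,  -1.,  87.,  -0.,  95.,  -1.]), np.float64(0.0))
(array([-19.,   6.,  81.,  14., 103.,   9.]), np.float64(0.0))
(array([-24.,  10.,  80.,  29., 109.,  21.]), np.float64(0.0))
(array([-30.,  13.,  82.,  44., 111.,  33.]), np.float64(0.0))
(array([-34.,  13.,  87.,  59., 110.,  45.]), np.float64(0.0))
(array([-37.,  11.,  95.,  73., 105.,  57.]), np.float64(0.0))
(array([-39.,   7., 105.,  87.,  98.,  67.]), np.float64(0.0))
```

Call:
play_rows --motion '[[[0,0,-1.5,18.2,25.4,25],[0,0,-1.5,18.2,25.4,25],[0,0,-1.5,18.2,25.4,25],[0,0,-1.5,18.2,25.4,25],[0,0,-1.5,18.2,25.4,25]]]'

```text
time: 6.9
tool_pos: [556.7, -107.4, 300.0]
tcp_rot: [-155.1, -19.5, 48.3]
ft_force: [0.2, -0.3, -0.2]
finger_gap: 50.8
grip_force: 0.0
```

Call:
play_rows --motion '[[[0,0,0,18.2,25.4,25],[0,0,0,18.2,25.4,25],[0,0,0,18.2,25.4,25],[0,0,0,18.2,25.4,25],[0,0,0,18.2,25.4,25]]]'

```text
time: 7.4
tool_pos: [556.3, -107.3, 299.5]
tcp_rot: [-122.3, -22.2, 10.3]
ft_force: [0.2, 0.5, -0.7]
finger_gap: 51.4
grip_force: 0.0
```

Call:
play_rows --motion '[[[0,0,0,18.2,25.4,25],[0,0,0,18.2,25.4,25],[0,0,0,18.2,25.4,25],[0,0,0,18.2,25.4,25],[0,0,0,18.2,25.4,25]]]'

```text
time: 7.9
tool_pos: [556.2, -106.9, 299.5]
tcp_rot: [-95.0, -6.2, -22.6]
ft_force: [0.5, 0.3, -0.9]
finger_gap: 51.1
grip_force: 0.0
```

```bash
python3 - <<'E'
from kin import *
R1=Rt(60,0,-1); z=R1.apply([0,0,1])
delta(np.array([620.2,101.8,160])-130*z,R1)
q=sensors.sense();J=q["joint_pos"]
# tool length d
M=E_("z",J[0]); w=M.apply([rz(P,J[1],J[2])[0],0,rz(P,J[1],J[2])[1]]); t=E_("xyz",q["tcp_rot"]).apply([0,0,1])
# tcp = w+[0,0,d]+d*t
print(np.linalg.lstsq((t+[0,0,1])[:,None],q["tool_pos"]-w,rcond=None))
E
```

```text
delta [-5.27 12.63  9.99] [4.6 7.1 6.5]
at 7.9 [ 556.2 -106.9  299.5] [-95.   -6.2 -22.6] J [-51.7  23.9  95.3  70.5 111.9  49.4] F [ 0.5  0.3 -0.9] gap 51.1 0.0
(array([388.94175901]), array([1558.21932786]), np.int32(1), array([1.35109689]))
```

```bash
python3 - <<'E'
import re
t=open('kin.py').read()
t=t.replace("def ik(","""D=None
_q=([-51.7,23.9,95.3,70.5,111.9,49.4],(556.2,-106.9,299.5),[-95.0,-6.2,-22.6])
def _res(v):
    p,d=v[:5],v[5]; o=np.concatenate([rz(p,*j)-[np.hypot(*t[:2]),t[2]] for j,t in S])
    x=rz(p,_q[0][1],_q[0][2]); w=E_("z",_q[0][0]).apply([x[0],0,x[1]+d])
    return np.r_[o,w+d*E_("xyz",_q[2]).apply([0,0,1])-_q[1],(v[0])*.01]
_s=least_squares(_res,np.r_[P,350.]); P=_s.x[:5]; D=_s.x[5]
def ik(""")
t=t.replace("    print(P.round(1))","    print(P.round(2),D,np.abs(_s.fun).max())").replace("for d in(200,280)","for d in(D,)")
open('kin.py','w').write(t)
E
python3 kin.py
```

```text
[-4.3040e+01 -8.1390e+01  3.5082e+02  5.9606e+02  1.0000e-02] 404.36399521511487 15.774606867548869
404.36399521511487 90 1 0 [ -30.   61.   69.   70.  112. -134.] 0.0
404.36399521511487 90 1 14 [ -52.  100.    3.   56.  134. -123.] 0.0
404.36399521511487 90 -1 0 [-30.  61.  69.  70. 112.  46.] 0.0
404.36399521511487 90 -1 14 [-52. 100.   3.  56. 134.  57.] 0.0
404.36399521511487 60 1 0 [ -37.   37.  110.   84.   94. -147.] 0.0
404.36399521511487 60 1 14 [ -63.   58.   71.   57.  105. -138.] 0.0
404.36399521511487 60 -1 0 [-37.  37. 110.  84.  94.  33.] 0.0
404.36399521511487 60 -1 14 [-63.  58.  71.  57. 105.  42.] 0.0
404.36399521511487 30 1 0 [ -30.   16.  143.  118.   80. -162.] 4.2
404.36399521511487 30 1 14 [ -71.   34.  110.   73.   85. -145.] 0.0
404.36399521511487 30 -1 0 [-30.  16. 143. 118.  80.  18.] 4.2
404.36399521511487 30 -1 14 [-71.  34. 110.  73.  85.  35.] 0.0
```

Call:
play_rows --motion '[[[-5.27,12.63,9.99,4.6,7.1,6.5],[-5.27,12.63,9.99,4.6,7.1,6.5],[-5.27,12.63,9.99,4.6,7.1,6.5],[-5.27,12.63,9.99,4.6,7.1,6.5],[-5.27,12.63,9.99,4.6,7.1,6.5]]]'

```text
time: 8.4
tool_pos: [554.4, -9.0, 157.9]
tcp_rot: [-90.1, -0.0, -29.6]
ft_force: [0.1, -0.6, 0.4]
finger_gap: 51.1
grip_force: 0.0
```

Call:
play_rows --motion '[[[0,0,0,0,0,0],[0,0,0,0,0,0]]]'

```text
time: 8.6
tool_pos: [556.8, -14.2, 162.0]
tcp_rot: [-90.3, -0.7, -29.8]
ft_force: [-0.1, -0.5, -0.1]
finger_gap: 51.3
grip_force: 0.0
```

```bash
python3 - <<'E'
from kin import *
R1=Rt(60,0,-1); z=R1.apply([0,0,1])
delta(np.array([620.2,101.8,103])-130*z,R1)
s=optics.snapshot("side"); cv2.imwrite("pics/s2.png",s["pixels"][:,:,::-1])
E
```

```text
delta [-0.37  5.89  0.24] [0.3 0.2 0.7]
at 8.6 [556.8 -14.2 162. ] [-90.3  -0.7 -29.8] J [-47.3  31.9 108.8  76.2 100.7  37.2] F [-0.1 -0.5 -0.1] gap 51.3 0.0
```

View pics/s2.png

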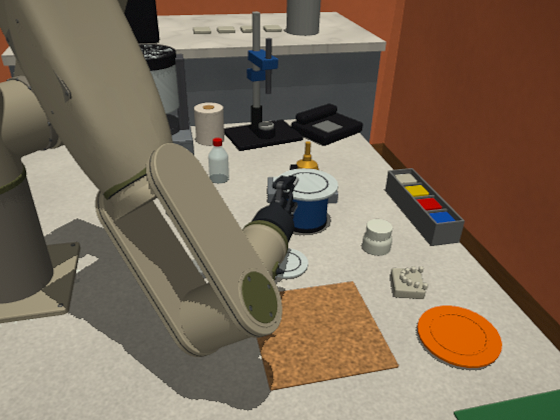

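The side view shows the gripper horizontal at (285,195), aimed at the lid rim, with the wrist at (230,310) well above the bench. I'm lowering to rim height.

Call:
play_rows --motion '[[[-0.37,2,0.24,0.3,0.2,0.7],[-0.37,4,0.24,0.3,0.2,0.7],[-0.37,5.89,0.24,0.3,0.2,0.7],[-0.37,5.89,0.24,0.3,0.2,0.7],[-0.37,5.89,0.24,0.3,0.2,0.7]]]'

```text
time: 9.15
tool_pos: [554.6, -10.8, 102.5]
tcp_rot: [-89.9, 0.2, -30.1]
ft_force: [0.2, 0.2, -0.2]
finger_gap: 51.2
grip_force: 0.0
```

Call:
play_rows --motion '[[[0,0,0,0,0,0],[0,0,0,0,0,0],[0,0,0,0,0,0]]]'

```text
time: 9.45
tool_pos: [554.3, -10.2, 102.3]
tcp_rot: [-89.9, 0.1, -30.1]
ft_force: [0.2, -0.1, 0.1]
finger_gap: 51.5
grip_force: 0.0
```

```bash
python3 - <<'E'
from kin import *
R1=Rt(60,0,-1); z=R1.apply([0,0,1])
delta(np.array([620.2,101.8,103])-56*z,R1)
E
```

```text
delta [ 0.1  -0.06  7.39] [-0.1 -0.1 -0.1]
at 9.45 [554.3 -10.2 102.3] [-89.9   0.1 -30.1] J [-47.2  40.5 106.3  75.6  99.3  32.2] F [ 0.2 -0.1  0.1] gap 51.5 0.0
```

Call:
play_rows --motion '[[[0.1,-0.06,2.5,0,0,0],[0.1,-0.06,5,0,0,0],[0.1,-0.06,7.3,0,0,0],[0.1,-0.06,7.3,0,0,0],[0.1,-0.06,7.3,0,0,0]]]'

```text
time: 9.95
tool_pos: [591.3, 53.3, 102.5]
tcp_rot: [-89.9, 0.2, -30.0]
ft_force: [-0.6, -0.3, -0.5]
finger_gap: 51.4
grip_force: 0.0
```

Call:
play_rows --motion '[[[0,0,0,0,0,0],[0,0,0,0,0,0],[0,0,0,0,0,0],[0,0,0,0,0,0],[0,0,0,0,0,0]]]' --jaw 0 --squeeze 60

```text
time: 10.45
tool_pos: [591.7, 52.1, 103.0]
tcp_rot: [-89.9, 0.2, -30.1]
ft_force: [-3.5, -3.5, 5.0]
finger_gap: 3.9
grip_force: 62.6
```

Call:
play_rows --motion '[[[0,0,0,0,0,0],[0,0,0,0,0,0],[0,0,0,0,0,0]]]' --squeeze 80

```text
time: 10.75
tool_pos: [591.7, 52.1, 103.0]
tcp_rot: [-89.9, 0.2, -30.1]
ft_force: [-4.3, -3.5, 5.1]
finger_gap: 3.2
grip_force: 82.1
```

```bash
python3 - <<'E'
from kin import *
R1=Rt(60,0,-1); z=R1.apply([0,0,1])
delta(np.array([620.2,101.8,103])-56*z,R1)
E
```

```text
delta [-0.02 -0.    0.13] [-0.1 -0.1 -0.2]
at 10.75 [591.7  52.1 103. ] [-89.9   0.2 -30.1] J [-38.9  39.9 107.4  82.7  94.8  32.5] F [-4.3 -3.5  5.1] gap 3.2 82.07704782485962
```

Call:
play_rows --motion '[[[0,-0.3,0,0,0,0],[0,-0.7,0,0,0,0],[0,-1.2,0,0,0,0],[0,-1.8,0,0,0,0],[0,-2.4,0,0,0,0]]]'

```text
time: 11.25
tool_pos: [591.5, 52.9, 126.6]
tcp_rot: [-89.9, 0.2, -30.1]
ft_force: [-0.8, -0.2, -2.8]
finger_gap: 3.1
grip_force: 81.4
```

Call:
play_rows --motion '[[[0,-1.5,0,0,0,0],[0,-3,0,0,0,0],[0,-4.5,0,0,0,0],[0,-5.5,0,0,0,0],[0,-5.5,0,0,0,0]]]'

```text
time: 11.75
tool_pos: [592.1, 52.3, 182.7]
tcp_rot: [-89.9, 0.1, -30.1]
ft_force: [-0.2, -0.5, -2.4]
finger_gap: 3.0
grip_force: 81.4
```

```bash
python3 - <<'E'
from kin import *
delta([545-55*.5,-249-55*.866,180],Rt(60,0,-1))
s=optics.snapshot("side"); crop(s,200,100,200,150,4,"pics/s3.png")
s=optics.snapshot("top"); cv2.imwrite("pics/t3.png",s["pixels"][:,:,::-1]); 
E
```

```text
delta [ 11.03   0.22 -33.94] [-0.1 -0.1 -0.1]
at 11.75 [592.1  52.3 182.7] [-89.9   0.1 -30.1] J [-38.8  27.9 111.7  83.4  95.7  40.1] F [-0.2 -0.5 -2.4] gap 3.0 81.4011025428772
```

View pics/s3.png

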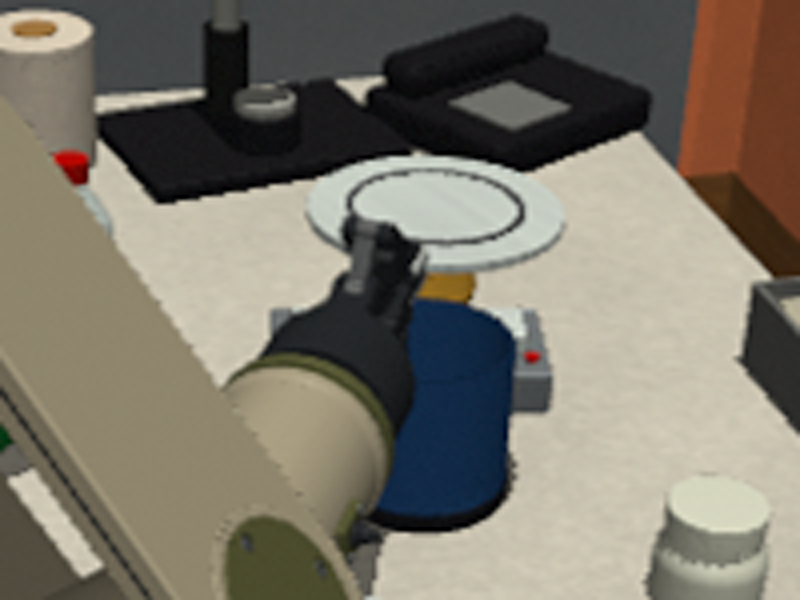

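The lid is lifted level off the pot, centred at (435,210), and held at the rim. I'm carrying it to the mat.

Call:
play_rows --motion '[[[1.0,0,-3.2,0,0,0],[2.2,0,-6.8,0,0,0],[3.4,0,-10.4,0,0,0],[4.6,0,-14,0,0,0],[5.8,0,-17.6,0,0,0]]]'

```text
time: 12.35
tool_pos: [553.0, -129.9, 179.8]
tcp_rot: [-89.9, 0.3, -30.1]
ft_force: [0.9, -0.4, -1.9]
finger_gap: 3.5
grip_force: 81.4
```

Call:
play_rows --motion '[[[1.2,0,-3.6,0,0,0],[2.4,0,-7.2,0,0,0],[3.6,0,-10.8,0,0,0],[4.6,0,-14,0,0,0],[5.2,0.2,-16.3,0,0,0]]]'

```text
time: 12.85
tool_pos: [516.4, -297.9, 177.5]
tcp_rot: [-89.9, 0.2, -30.1]
ft_force: [0.3, 0.4, -2.0]
finger_gap: 3.6
grip_force: 81.4
```

Call:
play_rows --motion '[[[0,0,0,0,0,0],[0,0,0,0,0,0],[0,0,0,0,0,0]]]'

```text
time: 13.15
tool_pos: [517.1, -294.7, 177.6]
tcp_rot: [-89.9, 0.3, -30.0]
ft_force: [0.4, -0.8, -2.6]
finger_gap: 3.3
grip_force: 81.4
```

```bash
python3 - <<'E'
from kin import *
C=np.array([545,-249])
for pt,zc in((14,100),(14,60)):
    R=Rt(60,pt,-1); z=R.apply([0,0,1]); delta(np.r_[C,zc]-56*z,R)
E
```

```text
delta [ 0.17  6.4  -0.09] [-14.1   0.   -0.3]
at 13.15 [ 517.1 -294.7  177.6] [-89.9   0.3 -30. ] J [-65.5  50.4  75.9  67.3 118.   48.4] F [ 0.4 -0.8 -2.6] gap 3.3 81.41910552978516
delta [ 0.19 10.4  -0.1 ] [-14.1   0.   -0.3]
at 13.15 [ 517.1 -294.7  177.6] [-89.9   0.3 -30. ] J [-65.5  50.4  75.9  67.3 118.   48.4] F [ 0.4 -0.8 -2.6] gap 3.3 81.41910552978516
```

Call:
play_rows --motion '[[[0.1,2.5,0,-3,0,0],[0.1,5,0,-7,0,0],[0.19,7.5,0,-11,0,0],[0.19,9.5,0,-14.1,0,-0.3],[0.19,10.4,0,-14.1,0,-0.3]]]'

```text
time: 13.65
tool_pos: [518.8, -295.1, 74.1]
tcp_rot: [-104.1, -0.1, -29.9]
ft_force: [0.4, -0.1, -1.2]
finger_gap: 3.2
grip_force: 81.4
```

Call:
play_rows --motion '[[[0,0,0,0,0,0],[0,0,0,0,0,0],[0,0,0,0,0,0]]]'

```text
time: 13.95
tool_pos: [518.5, -296.5, 74.8]
tcp_rot: [-104.0, -0.1, -30.0]
ft_force: [0.2, -0.8, -1.8]
finger_gap: 3.1
grip_force: 81.3
```

```bash
python3 - <<'E'
from kin import *
C=np.array([545,-249])
for pt,zc in((14,33),(14,24)):
    R=Rt(60,pt,-1); z=R.apply([0,0,1]); delta(np.r_[C,zc]-56*z,R)
s=optics.snapshot("side"); crop(s,100,200,320,220,2.5,"pics/s4.png")
E
```

```text
delta [-0.08  2.74  0.69] [-0.  -0.1  0.1]
at 13.95 [ 518.5 -296.5   74.8] [-1.04e+02 -1.00e-01 -3.00e+01] J [-64.7  51.5  75.9  56.5 107.   43. ] F [ 0.2 -0.8 -1.8] gap 3.1 81.32688045501709
delta [-0.08  3.62  0.9 ] [-0.  -0.1  0.1]
at 13.95 [ 518.5 -296.5   74.8] [-1.04e+02 -1.00e-01 -3.00e+01] J [-64.7  51.5  75.9  56.5 107.   43. ] F [ 0.2 -0.8 -1.8] gap 3.1 81.32688045501709
```

View pics/s4.png

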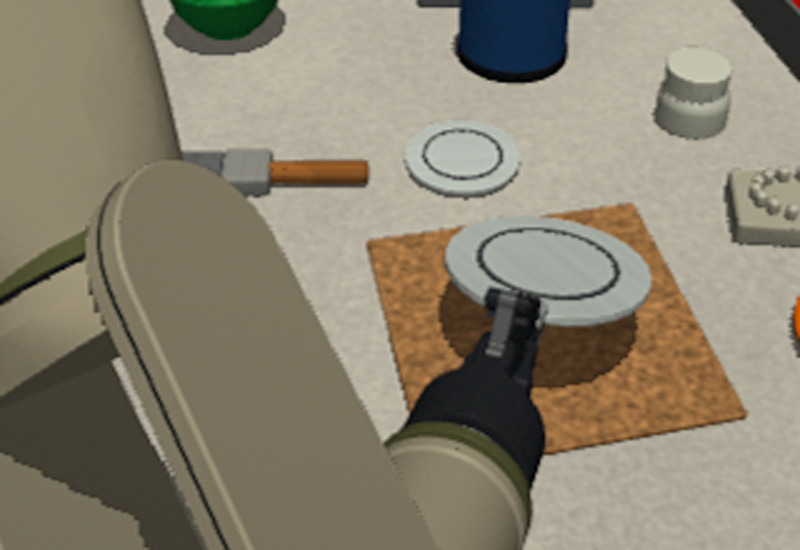

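The lid is over the mat, centred at (548,265), tilted with its far edge down and clear of everything. That was my tenth and last picture, so from here I'll go by force readings.

Call:
play_rows --motion '[[[-0.05,0.8,0.2,0,0,0],[-0.08,1.6,0.4,0,0,0],[-0.08,2.3,0.58,0,0,0],[-0.08,2.8,0.7,0,0,0],[-0.08,2.8,0.7,0,0,0]]]'

```text
time: 14.5
tool_pos: [517.4, -295.6, 44.3]
tcp_rot: [-104.0, 0.0, -30.0]
ft_force: [0.3, 0.0, -2.1]
finger_gap: 3.3
grip_force: 81.3
```

Call:
play_rows --motion '[[[0,0.1,0.02,0,0,0],[0,0.2,0.05,0,0,0],[0,0.3,0.07,0,0,0]]]'

```text
time: 14.8
tool_pos: [517.9, -296.4, 42.8]
tcp_rot: [-104.0, -0.1, -30.0]
ft_force: [-0.6, -0.6, -1.9]
finger_gap: 3.5
grip_force: 81.4
```

Call:
play_rows --motion '[[[0,0.1,0.02,0,0,0],[0,0.2,0.05,0,0,0],[0,0.2,0.05,0,0,0]]]'

```text
time: 15.1
tool_pos: [517.7, -296.3, 40.5]
tcp_rot: [-104.0, -0.1, -30.0]
ft_force: [0.0, -0.7, -1.3]
finger_gap: 3.2
grip_force: 81.6
```

Call:
play_rows --motion '[[[0,0.05,0,0,0,0],[0,0.1,0.02,0,0,0],[0,0.1,0.02,0,0,0]]]'

```text
time: 15.4
tool_pos: [517.7, -296.4, 39.7]
tcp_rot: [-104.0, -0.1, -30.0]
ft_force: [-1.1, -0.9, 1.7]
finger_gap: 3.2
grip_force: 81.6
```

Call:
play_rows --motion '[[[0,0.05,0,0,0,0],[0,0.1,0.02,0,0,0],[0,0.1,0.02,0,0,0]]]'

```text
time: 15.7
tool_pos: [517.7, -296.5, 39.6]
tcp_rot: [-104.0, -0.1, -30.0]
ft_force: [-3.7, 0.2, 8.0]
finger_gap: 3.1
grip_force: 81.7
```

Call:
play_rows --motion '[[[0,0,0,0,0,0],[0,0,0,0,0,0],[0,0,0,0,0,0]]]' --squeeze 20

```text
time: 16.0
tool_pos: [517.7, -296.4, 39.5]
tcp_rot: [-104.0, -0.1, -30.0]
ft_force: [-3.0, 0.0, 7.4]
finger_gap: 3.1
grip_force: 81.7
```

Call:
play_rows --motion '[[[0,0,0,0,0,0],[0,0,0,0,0,0]]]' --jaw 0.08

```text
time: 16.2
tool_pos: [517.9, -296.8, 39.9]
tcp_rot: [-104.0, -0.2, -30.0]
ft_force: [-1.9, -0.9, 8.8]
finger_gap: 7.0
grip_force: 0.5
```

Call:
play_rows --motion '[[[0,-0.12,0,0,0,0],[0,-0.12,0,0,0,0]]]' --jaw 0.11

```text
time: 16.4
tool_pos: [518.0, -296.3, 40.2]
tcp_rot: [-104.0, -0.1, -30.0]
ft_force: [-0.6, -1.9, 5.7]
finger_gap: 9.4
grip_force: 0.4
```

Call:
play_rows --motion '[[[0,-0.13,0,0,0,0],[0,-0.13,0,0,0,0]]]' --jaw 0.14

```text
time: 16.6
tool_pos: [518.0, -295.6, 40.6]
tcp_rot: [-104.0, -0.1, -30.0]
ft_force: [-0.5, -2.2, 2.0]
finger_gap: 11.8
grip_force: 0.4
```

```bash
cat > tip.py <<'E'
from kin import *
def tip(p,t,phi,g,sh,back=0,up=0):
    a=np.radians(phi); b=np.radians(p)
    rim=np.array([39.3-115*np.cos(a)+7*np.sin(a),6+115*np.sin(a)+7*np.cos(a)])
    d=np.array([np.cos(b),-np.sin(b)]); n=np.array([np.sin(b),np.cos(b)])
    T=rim+t*d; print("tip",T.round(1),end=" "); P=T+sh*d+g/2*n+[-back,up]
    delta([545+P[0]*.5,-249+P[0]*.866,P[1]],Rt(60,p,-1))
E
python3 -c "
from tip import *
tip(14,16,14,12,0)"
```

```text
tip [-55.1  36.7] delta [ 0.01 -0.2  -0.02] [ 0. -0.  0.]
at 16.6 [ 518.  -295.6   40.6] [-1.04e+02 -1.00e-01 -3.00e+01] J [-64.7  55.1  74.5  56.  105.7  41.1] F [-0.5 -2.2  2. ] gap 11.8 0.41644823737442493
```

Call:
play_rows --motion '[[[0,-0.1,0,0,0,0],[0,-0.2,0,0,0,0],[0,-0.2,0,0,0,0]]]'

```text
time: 16.9
tool_pos: [518.2, -295.0, 42.5]
tcp_rot: [-104.0, -0.0, -30.0]
ft_force: [0.4, 0.1, -1.9]
finger_gap: 11.8
grip_force: 0.5
```

Call:
play_rows --motion '[[[0,-0.2,0,0,0,0],[0,-0.2,0,0,0,0]]]' --jaw 0.18

```text
time: 17.1
tool_pos: [518.5, -294.7, 44.7]
tcp_rot: [-104.0, -0.1, -30.0]
ft_force: [0.2, 0.6, -1.1]
finger_gap: 15.5
grip_force: 0.6
```

Call:
play_rows --motion '[[[0,-0.2,0,0,0,0],[0,-0.2,0,0,0,0],[0,-0.2,0,0,0,0],[0,-0.2,0,0,0,0]]]' --jaw 0.22

```text
time: 17.5
tool_pos: [518.7, -294.4, 46.5]
tcp_rot: [-104.0, -0.1, -30.0]
ft_force: [-0.6, 0.4, -1.4]
finger_gap: 18.6
grip_force: 0.6
```

```bash
python3 -c "
from tip import *
tip(14,16,14,18.5,1)"
```

```text
tip [-55.1  36.7] delta [0.   0.09 0.09] [ 0.  -0.   0.1]
at 17.5 [ 518.7 -294.4   46.5] [-1.04e+02 -1.00e-01 -3.00e+01] J [-64.6  54.4  74.9  56.1 105.8  41.4] F [-0.6  0.4 -1.4] gap 18.6 0.5725902691483498
```

Call:
play_rows --motion '[[[0,-0.2,0,0,0,0],[0,-0.2,0,0,0,0]]]' --jaw 0.27

```text
time: 17.7
tool_pos: [519.0, -294.1, 48.8]
tcp_rot: [-104.0, -0.1, -30.0]
ft_force: [0.5, -0.1, -0.8]
finger_gap: 23.0
grip_force: 0.6
```

Call:
play_rows --motion '[[[0,-0.21,0.05,0,0,0],[0,-0.21,0.05,0,0,0]]]' --jaw 0.32

```text
time: 17.9
tool_pos: [519.6, -293.3, 50.8]
tcp_rot: [-104.0, -0.1, -30.0]
ft_force: [0.2, -0.1, -1.4]
finger_gap: 27.4
grip_force: 0.6
```

Call:
play_rows --motion '[[[0,-0.21,0.05,0,0,0],[0,-0.21,0.05,0,0,0]]]' --jaw 0.37

```text
time: 18.1
tool_pos: [520.0, -292.4, 52.6]
tcp_rot: [-104.0, -0.1, -30.0]
ft_force: [0.2, 0.9, 0.0]
finger_gap: 31.8
grip_force: 0.6
```

Call:
play_rows --motion '[[[0,-0.21,0.05,0,0,0],[0,-0.21,0.05,0,0,0],[0,-0.21,0.05,0,0,0]]]' --jaw 0.42

```text
time: 18.4
tool_pos: [520.5, -291.5, 54.3]
tcp_rot: [-104.0, -0.1, -30.0]
ft_force: [-0.7, -0.0, -0.7]
finger_gap: 36.2
grip_force: 0.6
```

```bash
python3 -c "
from tip import *
tip(14,16,14,36,3)
tip(26,13,14,36,3)
tip(38,10,14,36,3)
tip(50,7,14,36,3)
tip(50,7,9,36,3)"
```

```text
tip [-55.1  36.7] delta [0.   0.05 0.14] [ 0.  -0.   0.1]
at 18.4 [ 520.5 -291.5   54.3] [-1.04e+02 -1.00e-01 -3.00e+01] J [-64.4  53.3  75.7  56.4 105.8  41.8] F [-0.7 -0.  -0.7] gap 36.2 0.5520267225801945
tip [-58.9  34.9] delta [0.   0.42 0.18] [-12.   -0.1   0.1]
at 18.4 [ 520.5 -291.5   54.3] [-1.04e+02 -1.00e-01 -3.00e+01] J [-64.4  53.3  75.7  56.4 105.8  41.8] F [-0.7 -0.  -0.7] gap 36.2 0.5520267225801945
tip [-62.7  34.5] delta [0.   0.74 0.16] [-24.   -0.1   0.1]
at 18.4 [ 520.5 -291.5   54.3] [-1.04e+02 -1.00e-01 -3.00e+01] J [-64.4  53.3  75.7  56.4 105.8  41.8] F [-0.7 -0.  -0.7] gap 36.2 0.5520267225801945
tip [-66.1  35.3] delta [0.   0.98 0.11] [-36.   -0.1   0. ]
at 18.4 [ 520.5 -291.5   54.3] [-1.04e+02 -1.00e-01 -3.00e+01] J [-64.4  53.3  75.7  56.4 105.8  41.8] F [-0.7 -0.  -0.7] gap 36.2 0.5520267225801945
tip [-68.7  25.5] delta [0.   1.99 0.09] [-36.   -0.1   0. ]
at 18.4 [ 520.5 -291.5   54.3] [-1.04e+02 -1.00e-01 -3.00e+01] J [-64.4  53.3  75.7  56.4 105.8  41.8] F [-0.7 -0.  -0.7] gap 36.2 0.5520267225801945
```

Call:
play_rows --motion '[[[0,0.12,0.1,-3.6,0,0],[0,0.25,0.25,-7.2,0,0],[0,0.38,0.35,-10.8,0,0],[0,0.5,0.37,-14.4,0,0],[0,0.6,0.37,-18,0,0]]]'

```text
time: 18.9
tool_pos: [521.4, -289.7, 47.5]
tcp_rot: [-122.2, -0.1, -30.0]
ft_force: [0.3, 0.5, -0.7]
finger_gap: 36.2
grip_force: 0.4
```

```bash
python3 -c "
from tip import *
tip(32,13,14,36,3)
tip(41,11,14,36,3)
tip(50,9,14,36,3)"
```

```text
tip [-59.6  33.7] delta [ 0.01  0.03 -0.03] [ 0.2 -0.1  0. ]
at 18.9 [ 521.4 -289.7   47.5] [-1.222e+02 -1.000e-01 -3.000e+01] J [-61.   40.2  83.5  46.7  93.8  45.6] F [ 0.3  0.5 -0.7] gap 36.2 0.35612803883850574
tip [-62.3  33.4] delta [0.01 0.28 0.03] [-8.8 -0.1  0. ]
at 18.9 [ 521.4 -289.7   47.5] [-1.222e+02 -1.000e-01 -3.000e+01] J [-61.   40.2  83.5  46.7  93.8  45.6] F [ 0.3  0.5 -0.7] gap 36.2 0.35612803883850574
tip [-64.8  33.7] delta [0.01 0.49 0.07] [-17.8  -0.1   0. ]
at 18.9 [ 521.4 -289.7   47.5] [-1.222e+02 -1.000e-01 -3.000e+01] J [-61.   40.2  83.5  46.7  93.8  45.6] F [ 0.3  0.5 -0.7] gap 36.2 0.35612803883850574
```

Call:
play_rows --motion '[[[0,0.12,0.01,-3.6,0,0],[0,0.23,0.03,-7.2,0,0],[0,0.34,0.04,-10.8,0,0],[0,0.42,0.06,-14.4,0,0],[0,0.49,0.07,-17.8,0,0]]]'

```text
time: 19.4
tool_pos: [520.5, -291.4, 43.3]
tcp_rot: [-140.0, -0.1, -30.0]
ft_force: [-0.6, -0.8, 0.6]
finger_gap: 35.7
grip_force: 0.3
```

```bash
python3 -c "
from tip import *
tip(50,8,10,36,3)
tip(50,7,6,36,3)
tip(50,6,4,36,3)
s=optics.snapshot('side')
cv2.imwrite('pics/s5.png',s['pixels'][:,:,::-1])
"
```

```text
tip [-67.6  26.7] delta [0.   0.69 0.37] [-0.  -0.1  0. ]
at 19.4 [ 520.5 -291.4   43.3] [-1.4e+02 -1.0e-01 -3.0e+01] J [-55.4  29.   89.6  35.9  82.9  53. ] F [-0.6 -0.8  0.6] gap 35.7 0.33300379291176796
tip [-69.8  19.6] delta [-0.    1.32  0.77] [-0.  -0.1  0. ]
at 19.4 [ 520.5 -291.4   43.3] [-1.4e+02 -1.0e-01 -3.0e+01] J [-55.4  29.   89.6  35.9  82.9  53. ] F [-0.6 -0.8  0.6] gap 35.7 0.33300379291176796
tip [-71.1  16.4] delta [-0.    1.62  0.94] [-0.  -0.1  0. ]
at 19.4 [ 520.5 -291.4   43.3] [-1.4e+02 -1.0e-01 -3.0e+01] J [-55.4  29.   89.6  35.9  82.9  53. ] F [-0.6 -0.8  0.6] gap 35.7 0.33300379291176796
```

Call:
play_rows --motion '[[[0,0.2,0.1,0,0,0],[0,0.4,0.2,0,0,0],[0,0.6,0.32,0,0,0],[0,0.8,0.44,0,0,0],[0,1.0,0.57,0,0,0]]]'

```text
time: 19.95
tool_pos: [518.1, -294.9, 31.4]
tcp_rot: [-139.8, -0.0, -30.1]
ft_force: [0.3, -0.6, -1.8]
finger_gap: 36.2
grip_force: 0.8
```

Call:
play_rows --motion '[[[0,0.16,0.1,0,0,0],[0,0.32,0.2,0,0,0],[0,0.32,0.2,0,0,0]]]'

```text
time: 20.25
tool_pos: [517.8, -295.8, 28.3]
tcp_rot: [-139.8, -0.0, -30.0]
ft_force: [0.5, -0.8, -0.4]
finger_gap: 35.9
grip_force: 0.5
```

```bash
python3 -c "
from tip import *
tip(50,6,4,36,3)
tip(50,5,2.5,36,3)
tip(50,5,2.5,36,3,back=12)"
```

```text
tip [-71.1  16.4] delta [0.02 0.26 0.12] [-0.2 -0.1 -0. ]
at 20.25 [ 517.8 -295.8   28.3] [-139.8   -0.   -30. ] J [-55.9  30.7  89.2  35.9  82.2  52. ] F [ 0.5 -0.8 -0.4] gap 35.9 0.4629094060510397
tip [-72.1  14.2] delta [0.02 0.48 0.22] [-0.2 -0.1 -0. ]
at 20.25 [ 517.8 -295.8   28.3] [-139.8   -0.   -30. ] J [-55.9  30.7  89.2  35.9  82.2  52. ] F [ 0.5 -0.8 -0.4] gap 35.9 0.4629094060510397
tip [-72.1  14.2] delta [ 0.02  1.4  -0.55] [-0.2 -0.1 -0. ]
at 20.25 [ 517.8 -295.8   28.3] [-139.8   -0.   -30. ] J [-55.9  30.7  89.2  35.9  82.2  52. ] F [ 0.5 -0.8 -0.4] gap 35.9 0.4629094060510397
```

Lowering in fine steps until the finger meets the mat.

Call:
play_rows --motion '[[[0,0.13,0.06,0,0,0],[0,0.26,0.12,0,0,0],[0,0.26,0.12,0,0,0]]]'

```text
time: 20.55
tool_pos: [517.4, -296.9, 26.1]
tcp_rot: [-139.8, -0.1, -30.0]
ft_force: [0.3, -0.2, -0.1]
finger_gap: 36.1
grip_force: 0.1
```

Call:
play_rows --motion '[[[0,0.11,0.05,0,0,0],[0,0.22,0.1,0,0,0],[0,0.22,0.1,0,0,0]]]'

```text
time: 20.85
tool_pos: [516.8, -297.7, 23.7]
tcp_rot: [-139.8, -0.1, -30.0]
ft_force: [-0.6, 1.1, -0.9]
finger_gap: 35.9
grip_force: 0.0
```

```bash
python3 -c "
from tip import *
tip(50,4,1,36,3)
tip(50,4,1,36,3,back=12,up=2)"
```

```text
tip [-73.   11.9] delta [0.01 0.23 0.13] [-0.2 -0.1  0. ]
at 20.85 [ 516.8 -297.7   23.7] [-1.398e+02 -1.000e-01 -3.000e+01] J [-56.1  31.2  89.   35.8  82.   51.6] F [-0.6  1.1 -0.9] gap 35.9 0.0
tip [-73.   11.9] delta [ 0.01  1.02 -0.8 ] [-0.2 -0.1  0. ]
at 20.85 [ 516.8 -297.7   23.7] [-1.398e+02 -1.000e-01 -3.000e+01] J [-56.1  31.2  89.   35.8  82.   51.6] F [-0.6  1.1 -0.9] gap 35.9 0.0
```

Call:
play_rows --motion '[[[0,0.2,-0.17,0,0,0],[0,0.4,-0.34,0,0,0],[0,0.6,-0.52,0,0,0],[0,0.8,-0.7,0,0,0],[0,1.2,-1.05,0,0,0]]]'

```text
time: 21.35
tool_pos: [508.7, -311.7, 24.2]
tcp_rot: [-139.8, -0.1, -30.0]
ft_force: [0.1, -0.1, -0.1]
finger_gap: 36.3
grip_force: 0.0
```

Call:
play_rows --motion '[[[0,0,-2,0,0,0],[0,0,-4,0,0,0],[0,0,-7,0,0,0],[0,0,-11,0,0,0],[0,0,-15,0,0,0]]]'

```text
time: 21.85
tool_pos: [459.4, -395.7, 139.5]
tcp_rot: [-139.8, -0.0, -30.0]
ft_force: [1.5, -0.3, -0.4]
finger_gap: 35.6
grip_force: 0.0
```

Call:
play_rows --motion '[[[0,0,-4,0,0,0],[0,0,-8,0,0,0],[0,0,-10,0,0,0],[0,0,-10,0,0,0]]]'

```text
time: 22.25
tool_pos: [427.3, -454.2, 218.2]
tcp_rot: [-140.0, -0.3, -30.2]
ft_force: [-0.1, 0.1, -0.8]
finger_gap: 35.9
grip_force: 0.0
```

```bash
python3 - <<'E'
from kin import *
q=sensors.sense(); print(q["tool_pos"],q["time"],q["ft_force"])
st=optics.snapshot("top"); ss=optics.snapshot("side")
cv2.imwrite("pics/t9.png",st["pixels"][:,:,::-1]); cv2.imwrite("pics/s9.png",ss["pixels"][:,:,::-1])
def dif(n,s):
    a=cv2.imread(f"pics/{n}0.png")[:,:,::-1].astype(int); return np.abs(a-s["pixels"]).max(2)
# lid ellipse: bright low-saturation on mat window, expected outline at z=19
for n,s,win in(("top",st,(335,180,90,90)),("side",ss,(235,275,170,115))):
    x,y,w,h=win; a=s["pixels"][y:y+h,x:x+w].astype(int)
    m=((a.max(2)-a.min(2)<28)&(a.mean(2)>110)).astype(np.uint8)
    m=cv2.morphologyEx(m,cv2.MORPH_CLOSE,np.ones((5,5)))
    k,l,stt,cc=cv2.connectedComponentsWithStats(m); i=1+stt[1:,4].argmax(); print(n,stt[i],cc[i]+[x,y],k)
    c=max(cv2.findContours((l==i).astype(np.uint8),0,2)[0],key=cv2.contourArea); hull=cv2.convexHull(c); e=cv2.fitEllipse(hull)
    u=np.array(e[0])+[x,y]; print("ellipse",e,"centre",ray(s,*u,19).round(1))
    X=ray(s,*u,19)
    P=np.array([proj(s,X+72*np.array([np.cos(t),np.sin(t),0])) for t in np.linspace(0,6.28,60)],np.float32); print("model flat",cv2.fitEllipse(P))
E
python3 meas.py
```

```text
[ 427.2938951  -454.23427357  218.19178392] 22.25 [-0.14592543  0.05751899 -0.77621583]
top [  20   20   53   52 2190] [380.97762557 225.42557078] 3
ellipse ((45.93588638305664, 45.3863410949707), (51.5602912902832, 53.75651931762695), 129.6087646484375) centre [ 543.8 -248.9   19. ]
model flat ((380.9388122558594, 225.666015625), (51.26166915893555, 53.57754135131836), 128.8245086669922)
side [  43    0  127  115 4374] [373.85825332 332.2441701 ] 4
grip (np.float64(14.907144711558058), np.float64(31.0), np.int64(129)) mark -21.971627474197998 160.51557786600952 greenmax 0.7833333333333333
grip (np.float64(13.65680586454673), np.float64(-23.0), np.int64(130)) mark -17.083974820926215 128.25795531629433 greenmax 0.7666666666666667Traceback (most recent call last):
  File "<stdin>", line 13, in <module>
cv2.error: OpenCV(4.12.0) /io/opencv/modules/imgproc/src/shapedescr.cpp:361: error: (-201:Incorrect size of input array) There should be at least 5 points to fit the ellipse in function 'fitEllipseNoDirect'
```

```bash
python3 -c "
from bench import job; print(job.hand_in())"
```

```text
the job is handed in; nothing more can be done
None
```

The job is handed in at about 22 s of the 64 s allowed: the heat slider is within about 1 mm of the green marker, and the lid lies flat and right way up, within about 2 mm of the mat's centre by the final top-camera measurement; no other object was knowingly touched, though I made no final image check of them.

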